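Set the buffer's speed and start it

ROBOT

A 6-joint arm with a two-finger parallel gripper is mounted at the origin on the work surface. World frame = base frame: x ahead of the robot, y to its left, z up, the work surface at z = 0. Lengths are in mm, angles in rad, forces in N, time in s.
With the tool pointing down it reaches from about 275 to 1000 mm from the base axis. Payload 8.4 kg.
Tool frame: the origin (TCP) lies midway between the tips of the shut fingers; the grasp point (between the pads) lies 19 mm behind it; z points along the fingers, y is the line along which they close (so a half turn about z gives the same grasp; the last joint's range is limited). The gripper opens to 85 mm and grips with 20 to 120 N. Pads are 22 mm wide; open, the fingers measure 114 mm over their backs; the gripper's body (76 mm by 85 mm) begins 54 mm behind the grasp point. The pads swing forward as they close: fully open they stand 13 mm farther back than shut.
Start: joints at [1.197, 0.353, 1.633, -0, 1.155, -0.002], TCP at [227.057, 582.3, 201.981] pointing down, gripper open.
Joint ranges: [-2.63, 2.63], [-0.92, 2.1], [0.06, 2.66], [-1.3, 4.44], [0, 2.69], [-3.02, 3.02]. Speed limits (rad/s): [2.22, 2.22, 2.79, 3.14, 3.14, 3.14].

INTERFACE

Orientations are given as [roll, pitch, yaw] about the fixed x, y, z axes, in that order (R = Rz(yaw) Ry(pitch) Rx(roll)).
In Python, from rig import r gives the robot as it stands.
- The arm moves only by the shell command python3 -m inch 'ROWS' [OPENING] [FORCE]. ROWS is JSON, a list that holds one entry, the list of rows, each a list of 6 numbers: the shift along the tool's x, y, z scaled (see below), then the turn, a rotation vector about the tool's x, y, z scaled (see below). In form: [[[tx, ty, tz, wx, wy, wz], ...]]. A call has 1 to 8 rows; each row is the pose to reach, as a shift and turn from the pose commanded when the call began, along the tool's axes at that moment, turning the shorter way round; what a row does not reach only later rows make up. The controller multiplies each number of a shift by 20 cm and each number of a turn by pi rad. A row lasts 1/12 s, in which the tool goes at most 41.7 mm and 7.16 degrees, less where a joint would pass 70% of its speed; a pose out of reach is approached as far as the arm can. A call with a number of a shift or a turn outside -1 to 1 is refused whole. A call with a gripper value outside its range is refused whole. OPENING is the gripper's target within -1 to 1 (fully open at 1, half-way at 0, shut at -1), set as the call begins (- or left out, the last holds). The fingers move at their own pace and stop on an object; FORCE is the grip in N (left out, the last holds). Time passes only in rows, so rows that repeat a pose let the fingers close. It gives the time, the measured TCP pose, the force, the opening and the grip force at its end, in the units of the state.
- r.sense(): the state, without advancing time (a new reading comes with each control period).
- r.grab_frame(name): name is "side" or "top" or "wrist"; returns the picture (480x640x3 uint8, red, green, blue); there is no depth.
- r.camera_info(name): a dict with "K" (3x3 intrinsics, pixels), "rvec" (rotation vector, rad) and "tvec" (3), from world to camera coordinates, as OpenCV has them; the wrist camera has in their place "mount" (4x4, takes a point from camera to tool coordinates, whose origin is the TCP and whose axes are the flange's). Camera axes: x right, y down, z forward; pixel columns grow to the right and rows downward; lengths in mm; the calibration is good to about 2 mm. A picture is of the moment at which its call begins: read the wrist's pose just before it. camera_info takes no time and is no camera call.
- r.sign_off(): hands the job in; it is judged then, once.
The state is a dict: "clock": time; "qpos": joint angles; "qvel": joint speeds; "joint_efforts": joint torques, N m; "eef_pos": TCP position; "tcp_rot": TCP orientation; "contact_force": force on the tool from outside, world axes, zero at the start; "wrist_torque": the same for the moment, N m; "opening": opening from 0.0 (shut) to 1.0 (fully open); "grasp_force": force on a finger pad.
Only numpy, scipy, OpenCV 4.12 (cv2) and the standard library are available. Lean on these libraries where they do the work, as an engineer would, in place of code of your own. Each camera call takes 0.05 s, during which the arm holds its last target. There are 200 camera calls.

TASK

Set the buffing machine to speed five and start it: with a fingertip, push the black pointer arm of the speed selector round clockwise (seen from above), click by click, to the fifth white dot counted from the red off dot, never going past it and never pinching the arm. Once it rests there, press the green start button right in with a fingertip, let it come back out, and move clear. Do not press the red stop button, and leave the spray can, the screwdriver and the brass bushing where they are.

Things in the scene. Friction and masses are not known exactly. Their poses are not given: they have to be found in the camera images.
- control_box: Grey speed control box, bolted down, 200 (x) x 270 (y) x 80 mm high, flat level top; origin at the centre of its underside on the bench. Yawed up to 0.35 rad; its -x side faces roughly to the robot. Selector axis at box x = +10, y = +50 mm; start button at x = -50, y = -85; stop button at x = +50, y = -85.
- off_dot (a point): Centre of the flat red off dot (step 0) on the box top. It begins a dial of nine flat dots 76 mm from the selector's axis on a black ring: red, then eight white (steps 1 to 8), each 30 degrees farther clockwise seen from above. In the box frame dot k lies at 120 - 30*k degrees, counter-clockwise from box +x, so dot 5 lies at -30 degrees.
- selector (a joint): Angle of the speed selector, rad: 0 at the red off dot, growing clockwise seen from above, 0.5236 a step, end stop 4.189 (step 8). Speed five is 2.618. Starts at step 1, 2 or 3. Detents hold it at each step: up to 0.12 N m (2.7 N at 45 mm) takes it half-way to the next, whence it snaps forward by itself into that step and stays, leaving a slow finger behind.
- selector_axis (a point): Point on the selector's axis of rotation at the top of the hub, 34 mm above the box top (114 mm above the bench).
- selector_tip (a point): Outer end of the selector's one black pointer arm (white line on top), mid-width, at its top edge, 62 mm from the axis. The arm is straight, 14 mm wide, stands 4 to 34 mm above the box top and runs out from a round hub of 38 mm diameter. Its side faces are flat and upright, so a fingertip lowered beside it can push it.
- selector_arm_rear: The rear half (7 mm) of the arm's width, whose outer side face is the one pushed to turn the selector clockwise. Origin on the selector's axis at the box top, its x axis along the arm to the tip, its y axis towards the rear (counter-clockwise) side.
- selector_arm_front: The front half (7 mm) of the arm's width, whose outer side face leads when the selector turns clockwise. Same origin and axes as the rear half. Fingers that press on both halves at once (more than 1.5 N each) are pinching the arm.
- start_button (a joint): Travel of the green start button in m: 0 out, 0.006 fully in; a spring of about 4.5 N at full travel pushes it back out.
- start_button_top (a point): Centre of the top face of the green start button (30 mm diameter cap, 102 mm above the bench, 10 mm proud of its 46 mm wide black housing). Press straight down.
- stop_button (a joint): Travel of the red stop button in m: 0 out, 0.006 fully in. Not to be pressed.
- stop_button_top (a point): Centre of the top face of the red stop button (36 mm diameter cap in a low yellow housing), 100 mm from the start button. Leave alone.
- spray_can_mid (a point): Middle (75 mm up) of a loose upright blue-banded spray can, 58 mm in diameter and 150 mm tall, standing beside the box on its +y side. Leave alone.
- screwdriver: Loose screwdriver with a yellow handle, 200 mm long, lying on the bench on the box's -y side. Its x axis runs along it, handle to -x. Leave alone.
- bushing_mid (a point): Middle (22.5 mm up) of a loose flanged brass bushing, 48 mm in diameter and 45 mm tall, standing on the bench between box and robot. Leave alone.

How it is judged (in metres and radians):
On the way, in this order (a step that is already met when the one before it is completed fails the run):
1. the selector rests at step five with the start button out (value of joint selector between 2.48799 and 2.74799 rad and velocity of joint selector between -0.1 and 0.1 rad/s and value of joint start_button below 0.001 m), for 0.3 s.
2. the green start button is pressed in (value of joint start_button above 0.0045 m and value of joint selector between 2.48799 and 2.74799 rad), for 0.02 s.
At the end, for the whole second after the job is handed in: The selector rests at step five (within 0.13 rad of 2.618), the start button has been pressed in (at least 4.5 mm) after that and is out again, the stop button is out, and the can, screwdriver and bushing are within 20 mm of where they stood (value of joint selector between 2.48799 and 2.74799 rad and velocity of joint selector between -0.1 and 0.1 rad/s and value of joint each of start_button, stop_button below 0.0015 m and distance of each of screwdriver, spray_can_mid, bushing_mid from where it was at the start of the episode below 0.02 m); the robot touches nothing.
It fails at once if the selector is turned past step five (beyond 2.88 rad, half-way to step six) (value of joint selector above 2.87979 rad).
It fails at once if the start button is pressed (more than 3 mm) while the selector is not at step five (value of joint start_button above 0.003 m and not (value of joint selector between 2.48799 and 2.74799 rad)).
It fails at once if the red stop button is pressed (more than 2 mm) (value of joint stop_button above 0.002 m).
It fails at once if the pointer arm is pinched between the fingers (more than 1.5 N on both its halves) (contact force between the fingers and selector_arm_rear above 1.5 N and contact force between the fingers and selector_arm_front above 1.5 N).
It fails at once if the spray can, screwdriver or bushing is lifted or displaced by more than 20 mm (distance of any of screwdriver, spray_can_mid, bushing_mid from where it was at the start of the episode above 0.02 m).
It also fails if it takes over 64 s, if anything falls off the work surface, if the arm or the gripper's body presses on something with over 40 N, if the wrist force passes 120 N, or if a joint passes its speed limit or range.

## Working session

There is one attempt and no reset: what is moved stays moved. The work goes in short steps, Python scripts to look and compute and a shell command to move; the robot and the scene stay as the last step left them, time stands still between calls to the robot, and variables do not carry over. Pictures are saved under pics/ and viewed, at most 10 in all, crops included, and the job is handed in when it is done.

```bash
ls; mkdir -p pics; python3 - <<'E'
from rig import r
import cv2
s=r.sense();print(s)
for n in("top","side"):
    cv2.imwrite(f"pics/{n}0.png",r.grab_frame(n)[:,:,::-1]);print(n,r.camera_info(n))
print(r.camera_info("wrist"))
E
```

```text
pics
{'clock': 0.0, 'qpos': array([ 1.19660655e+00,  3.53666764e-01,  1.63417751e+00,  2.42715767e-06,
        1.15522304e+00, -2.35867866e-03]), 'qvel': array([-0.00188864,  0.00161674,  0.00269367, -0.0009253 , -0.00087395,
        0.00049882]), 'joint_efforts': array([-3.14116907e-03, -6.05254555e+01, -3.42043626e+01, -3.88328253e-04,
        9.87692998e-03,  6.63582938e-06]), 'eef_pos': array([226.84879797, 581.78346764, 201.23154345]), 'tcp_rot': array([-3.14011800e+00, -5.69736410e-06,  2.76976057e+00]), 'contact_force': array([-0.42360117, -0.38568606,  0.14700773]), 'wrist_torque': array([-0.02168499, -0.0140296 , -0.06572463]), 'grasp_force': 0.0, 'opening': 1.001547508380492}
top {'K': array([[590.25522856,   0.        , 325.91897933],
       [  0.        , 590.25522856, 234.8015143 ],
       [  0.        ,   0.        ,   1.        ]]), 'rvec': array([ 2.16230647, -2.13226005,  0.14550599]), 'tvec': array([   6.81985285,  506.59590888, 1292.21470377])}
side {'K': array([[487.0284753 ,   0.        , 326.82394129],
       [  0.        , 487.0284753 , 241.54885495],
       [  0.        ,   0.        ,   1.        ]]), 'rvec': array([ 0.24171751, -2.89307587,  1.0393639 ]), 'tvec': array([510.69234156, 117.45202917, 852.77540887])}
{'K': array([[350.38826601,   0.        , 318.12163553],
       [  0.        , 350.38826601, 233.73411675],
       [  0.        ,   0.        ,   1.        ]]), 'mount': array([[ 4.26225707e-04, -9.56062298e-01, -2.93163268e-01,
         7.49594868e+01],
       [ 9.99999867e-01,  3.22451727e-04,  4.02307263e-04,
        -7.79631622e-01],
       [-2.90099804e-04, -2.93163400e-01,  9.56062308e-01,
        -1.71957800e+02],
       [ 0.00000000e+00,  0.00000000e+00,  0.00000000e+00,
         1.00000000e+00]])}
```

View pics/top0.png

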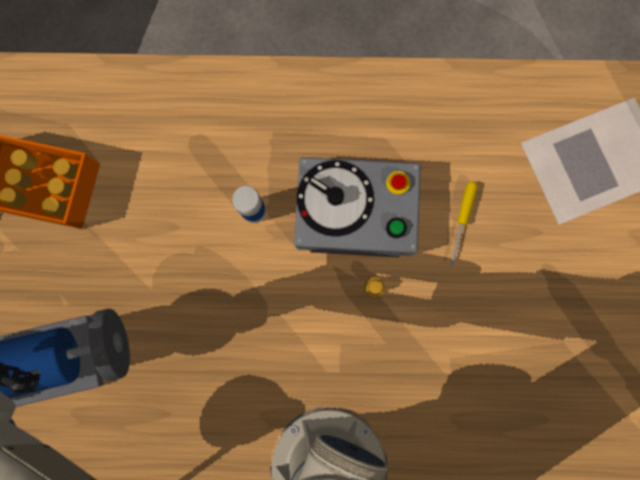

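View pics/side0.png

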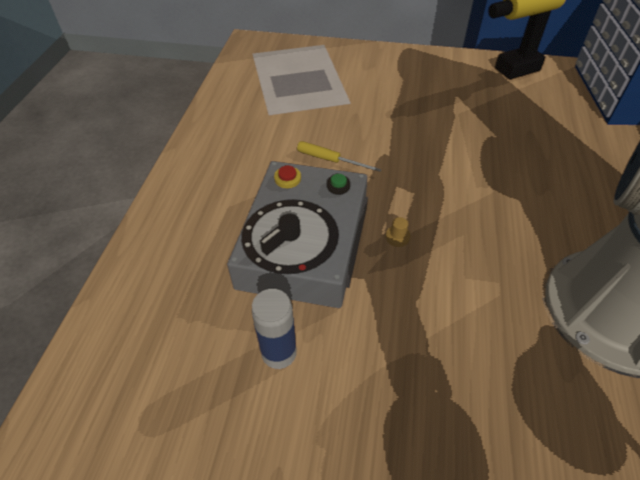

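Top view: the dial is at about (335,197), with the red dot at (305,213), the pointer tip near (312,181), green start at (397,228), red stop at (398,182) and the can at (250,203). The side view agrees. Next I measure by colour in both.

```bash
cat > h.py <<'E'
import numpy as np,cv2
from scipy.spatial.transform import Rotation as Ro
def cam(r,n,s=None):
    c=r.camera_info(n);K=c["K"]
    if n!="wrist":
        R=cv2.Rodrigues(c["rvec"])[0];return K,R.T,-R.T@c["tvec"]
    T=Ro.from_euler("xyz",s["tcp_rot"]).as_matrix();M=c["mount"]
    return K,T@M[:3,:3],T@M[:3,3]+s["eef_pos"]
def ray(C,uv,z):
    K,R,o=C;d=R@np.linalg.inv(K)@[*uv,1];return o+d*(z-o[2])/d[2]
def blobs(im,lo,hi,roi,amin=4):
    x0,y0,x1,y1=roi;h=cv2.cvtColor(im,cv2.COLOR_RGB2HSV)[y0:y1,x0:x1]
    m=cv2.inRange(h,np.array(lo),np.array(hi))
    n,_,st,ce=cv2.connectedComponentsWithStats(m)
    return [(ce[i]+[x0,y0],int(st[i,4])) for i in range(1,n) if st[i,4]>=amin]
E
python3 - <<'E'
from rig import r
from h import *
np.set_printoptions(precision=1,suppress=True)
for n,roi in(("top",(290,150,430,260)),("side",(225,155,375,310))):
    im=r.grab_frame(n);C=cam(r,n)
    for nm,lo,hi,z,a in(("red",(0,150,90),(8,255,255),80,4),("red2",(172,150,90),(180,255,255),80,4),("green",(45,120,50),(85,255,255),102,20),("white",(0,0,170),(180,70,255),80,3)):
        for c,ar in blobs(im,lo,hi,roi,a): print(n,nm,c,ar,ray(C,c,z)[:2],ray(C,c,114)[:2])
C=cam(r,"top")
print("can",ray(C,(246,197),150),"bush",ray(C,(375,287),45),"screw",ray(C,(472,185),10),ray(C,(455,262),10))
E
```

```text
top red [398.4 181.4] 160 [ 621. -144.] [ 613. -140.]
top red [303.9 212.9] 22 [547.8  62.4] [541.8  61. ]
top green [396.1 226.9] 183 [ 516.3 -136.3] [ 514.4 -134.9]
top white [334.9 203.3] 1577 [570.2  -5. ] [563.5  -4.7]
side red [286.8 172.6] 200 [ 625.  -161.2] [ 614.7 -125.2]
side red [301.6 266.9] 27 [550.3  60.4] [543.9  84.8]
side green [338.5 180.2] 135 [ 518.  -133.5] [ 516.3 -120.8]
can [567.2 180.1 150. ] bush [390.4 -96.   45. ] screw [ 631.2 -322.9   10. ] [ 451.5 -280.7   10. ]
```

```bash
cat >> h.py <<'E'
AX=np.array([584.,-5.]);YAW=-3.5
def rel(s,p,yaw):
    "tool-frame shift/200 and turn/pi to world point p, tool down at yaw (deg)"
    T=Ro.from_euler("xyz",s["tcp_rot"]);G=Ro.from_euler("xyz",[np.pi,0,np.radians(yaw)])
    return np.round(np.r_[T.inv().apply(np.array(p)-s["eef_pos"])/200,(T.inv()*G).as_rotvec()/np.pi],3).tolist()
def fing(step,gap=0,rad=46,h=11,z=96):
    "finger pose pushing the arm at step (gap mm behind)"
    a=np.radians(120-30*step+YAW);u=np.array([np.cos(a),np.sin(a)]);n=np.array([-u[1],u[0]])
    return [*(AX+rad*u+(7+h+gap)*n),z],np.degrees(a)+90
E
python3 - <<'E'
from rig import r
from h import *
s=r.sense();p,y=fing(2,12,z=200);print(p,y,rel(s,p,y))
E
```

```text
[np.float64(584.3725266623396), np.float64(49.91685737445148), 200] 146.5 [-2.632, -1.83, 0.009, -0.0, 0.0, 0.068]
```

```bash
python3 -m inch '[[[-0.88,-0.61,0,0,0,0],[-0.88,-0.61,0,0,0,0],[-0.88,-0.61,0,0,0,0],[-0.88,-0.61,0,0,0,0],[-0.88,-0.61,0,0,0,0],[-0.88,-0.61,0,0,0,0]]]' -1 20; python3 -m inch '[[[-0.88,-0.61,0,0,0,0],[-0.88,-0.61,0,0,0,0],[-0.88,-0.61,0,0,0,0],[-0.88,-0.61,0,0,0,0],[-0.88,-0.61,0,0,0,0],[-0.88,-0.61,0,0,0,0]]]'; python3 -m inch '[[[-0.87,-0.61,0,0,0,0.068],[-0.87,-0.61,0,0,0,0.068],[-0.87,-0.61,0,0,0,0.068],[-0.87,-0.61,0,0,0,0.068],[-0.87,-0.61,0,0,0,0.068],[-0.87,-0.61,0,0,0,0.068],[-0.87,-0.61,0,0,0,0.068],[-0.87,-0.61,0,0,0,0.068]]]'
python3 - <<'E'
from rig import r
from h import *
s=r.sense();im=r.grab_frame("wrist");C=cam(r,"wrist",s);print(s["eef_pos"],s["tcp_rot"],s["clock"])
cv2.imwrite("pics/w1.png",im[:,:,::-1])
for nm,lo,hi,z,a in(("red",(0,150,90),(8,255,255),80,4),("green",(45,120,50),(85,255,255),102,20),("white",(0,0,150),(180,60,255),80,3)):
    for c,ar in blobs(im,lo,hi,(0,0,640,480),a): print(nm,c.round(1),ar,ray(C,c,z)[:2].round(1),ray(C,c,114)[:2].round(1))
p,y=fing(2,12,z=200);print(rel(s,p,y))
E
```

```text
clock: 0.7
eef_pos: [349.0, 399.8, 201.8]
tcp_rot: [-3.14, 0.001, 2.767]
contact_force: [-0.8, -0.4, -0.3]
opening: 0.149
grasp_force: 0.0
clock: 1.2
eef_pos: [469.1, 222.7, 202.1]
tcp_rot: [-3.141, 0.002, 2.767]
contact_force: [-0.3, 0.4, 0.4]
opening: 0.0
grasp_force: 0.0
clock: 1.87
eef_pos: [583.7, 50.5, 201.5]
tcp_rot: [-3.141, -0.001, 2.555]
contact_force: [1.1, 0.5, 0.2]
opening: 0.001
grasp_force: 0.0
[583.65525305  50.49236908 201.54387206] [-3.14131150e+00 -1.23140504e-03  2.55504171e+00] 1.8667
red [306.  176.2] 148 [548.4  60.9] [545.2  64.4]
red [163.2 357.1] 650 [ 617.1 -155.2] [ 606.  -126.7]
green [ 93.8 278.1] 1114 [ 518.2 -133.9] [ 518.3 -124. ]
white [483.7 102.1] 6617 [577.6 209.8] [571.1 196.1]
white [273.2 105.9] 73 [488.4  70.3] [492.2  72.8]
white [256.3 233.6] 10667 [565.8  -3.5] [560.6   7.5]
white [339.8 208.1] 67 [586.9  69.8] [579.3  72.3]
white [351.5 249.7] 56 [624.6  58.1] [612.6  61.9]
white [180.1 253.6] 60 [543.1 -71.1] [540.6 -52.3]
white [  3.8 257.6] 5 [ 458.8 -205.1] [ 466.  -170.8]
white [ 40.8 259.5] 4 [ 478.4 -178.9] [ 483.3 -147.6]
white [313.9 265. ] 269 [618.2  22.1] [607.   30.1]
white [ 28.4 297.8] 194 [ 498.8 -216.7] [ 501.4 -181.1]
white [327.2 277.3] 130 [634.9  25.5] [621.7  33.1]
white [380.  281.7] 26 [665.3  63.3] [648.6  66.6]
white [340.2 288.7] 46 [651.1  29.2] [636.   36.4]
white [197.1 292.2] 56 [581.  -82.7] [574.  -62.6]
white [230.2 318.2] 53 [619.4 -73.9] [608.  -54.8]
white [271.1 327. ] 50 [648.5 -47.2] [633.7 -31.2]
white [  5.8 451.2] 275 [ 613.8 -375.6] [ 603.  -321.6]
[-0.005, -0.0, 0.008, -0.0, -0.0, -0.001]
```

View pics/w1.png

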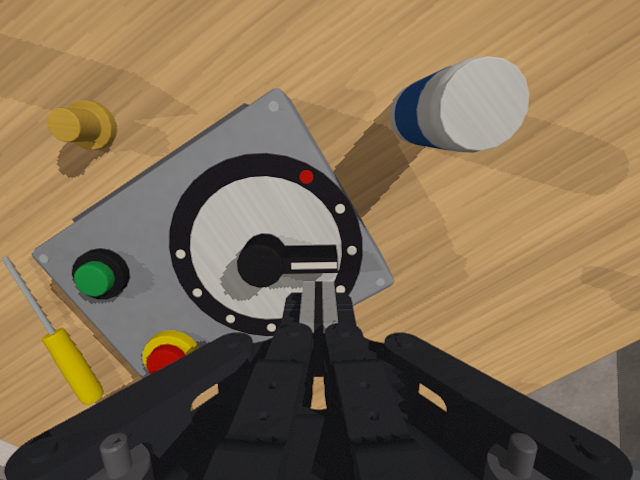

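The wrist view shows the arm with its white line at about (315,265), red dot at (306,176), green button at (95,278). The dot pairs give the axis as (584,-6.5) with yaw -2.2° and a dial diameter of 152 (expected 152). The pointer is at 57.8°, so step 2.

```bash
sed -i 's/AX=.*/AX=np.array([584.,-6.5]);YAW=-2.2/' h.py; python3 - <<'E'
from rig import r
from h import *
s=r.sense();p,y=fing(2,10,z=96);print(rel(s,p,y),p)
E
```

```text
[-0.017, -0.011, 0.528, -0.0, -0.0, -0.007] [np.float64(584.8189000476818), np.float64(47.34542137184838), 96]
```

```bash
python3 -m inch '[[[-0.017,-0.011,0.15,0,0,-0.007],[-0.017,-0.011,0.3,0,0,-0.007],[-0.017,-0.011,0.43,0,0,-0.007],[-0.017,-0.011,0.528,0,0,-0.007],[-0.017,-0.011,0.528,0,0,-0.007],[-0.017,-0.011,0.528,0,0,-0.007]]]'
python3 - <<'E'
from rig import r
from h import *
s=r.sense()
for st,g in((2,3),(2,0),(2.1,0),(2.2,0),(2.3,0),(2.4,0),(2.5,0),(2.56,0)):
    p,y=fing(st,g);print(rel(s,p,y))
E
```

```text
clock: 2.42
eef_pos: [584.5, 47.9, 96.0]
tcp_rot: [-3.14, -0.002, 2.58]
contact_force: [-0.7, 0.4, 0.4]
opening: 0.001
grasp_force: 0.0
[-0.038, -0.001, -0.0, -0.0, -0.001, 0.0]
[-0.053, -0.001, -0.0, -0.0, -0.001, 0.0]
[-0.065, 0.003, -0.0, -0.0, -0.001, 0.017]
[-0.077, 0.007, -0.0, -0.0, -0.001, 0.033]
[-0.09, 0.01, -0.0, -0.0, -0.001, 0.05]
[-0.103, 0.012, -0.0, -0.0, -0.001, 0.067]
[-0.115, 0.014, -0.0, -0.0, -0.001, 0.083]
[-0.123, 0.015, -0.0, -0.0, -0.001, 0.093]
```

```bash
python3 -m inch '[[[-0.038,0,0,0,0,0],[-0.053,0,0,0,0,0],[-0.059,0.001,0,0,0,0.008],[-0.065,0.003,0,0,0,0.017],[-0.071,0.005,0,0,0,0.025],[-0.077,0.007,0,0,0,0.033],[-0.084,0.008,0,0,0,0.042],[-0.09,0.01,0,0,0,0.05]]]'
python3 - <<'E'
from rig import r
from h import *
s=r.sense();print(s["contact_force"])
for st in(2.3,2.35,2.4,2.45,2.5,2.55):
    p,y=fing(st,0);print(rel(s,p,y))
E
```

```text
clock: 3.08
eef_pos: [602.4, 38.5, 96.8]
tcp_rot: [3.141, 0.0, 2.418]
contact_force: [0.2, 0.2, -0.3]
opening: -0.002
grasp_force: 0.0
[ 0.16564079  0.20652135 -0.26535423]
[0.011, 0.0, 0.004, 0.0, 0.0, -0.001]
[0.005, 0.002, 0.004, 0.0, 0.0, 0.007]
[-0.001, 0.005, 0.004, 0.0, 0.0, 0.015]
[-0.007, 0.006, 0.004, 0.0, 0.0, 0.024]
[-0.013, 0.008, 0.004, 0.0, 0.0, 0.032]
[-0.02, 0.01, 0.004, 0.0, 0.0, 0.04]
```

```bash
python3 - <<'E'
from rig import r
from h import *
im=r.grab_frame("wrist");print(r.sense()["contact_force"],r.sense()["eef_pos"])
cv2.imwrite("pics/w2.png",im[:,:,::-1])
E
```

```text
[-0.17585874  0.35214677  0.2556576 ] [602.58423369  38.44946664  96.70987337]
```

View pics/w2.png

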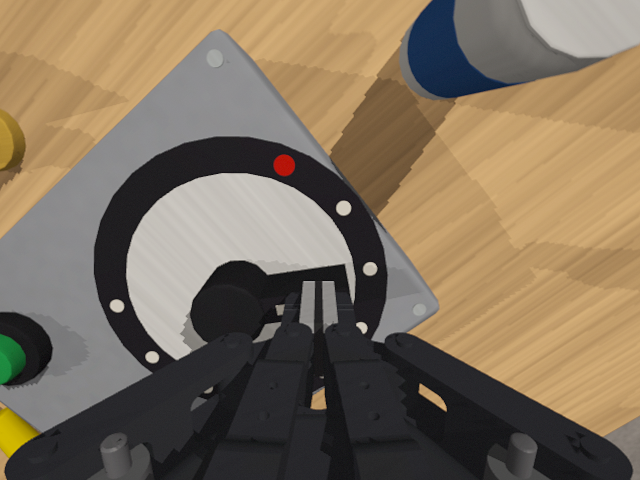

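```bash
python3 - <<'E'
from rig import r
from h import *
s=r.sense();C=cam(r,"wrist",s);print(s["eef_pos"],np.degrees(s["tcp_rot"][2]))
K,R,o=C
for nm,q in(("tcp",s["eef_pos"]),("axis",[*AX,114]),("axis80",[*AX,80])):
    c=R.T@(np.array(q)-o);print(nm,(K@c/c[2])[:2].round(1))
# predicted arm corners for several steps
for st in(2,2.2,2.4,2.6,3):
    a=np.radians(120-30*st+YAW);u=np.array([np.cos(a),np.sin(a),0]);n=np.array([-u[1],u[0],0]);ax=np.array([*AX,0])
    out=[]
    for rr,nn,z in((25,7,84),(62,7,84),(62,7,114),(62,-7,114)):
        c=R.T@(ax+rr*u+nn*n+[0,0,z]-o);out.append((K@c/c[2])[:2].round(0).tolist())
    print(st,out)
E
```

```text
[602.58423369  38.44946664  96.70987337] 138.47055427002567
tcp [319.4 273.2]
axis [227.2 316.6]
axis80 [241.4 286.7]
2 [[280.0, 272.0], [344.0, 262.0], [349.0, 286.0], [353.0, 311.0]]
2.2 [[282.0, 276.0], [347.0, 273.0], [351.0, 297.0], [352.0, 323.0]]
2.4 [[283.0, 281.0], [348.0, 283.0], [352.0, 309.0], [350.0, 334.0]]
2.6 [[284.0, 285.0], [347.0, 294.0], [352.0, 321.0], [347.0, 345.0]]
3 [[285.0, 293.0], [344.0, 313.0], [348.0, 343.0], [338.0, 365.0]]
```

```bash
python3 - <<'E'
import cv2
a=cv2.imread("pics/w2.png")[230:340,230:390];b=cv2.imread("pics/w1.png")[230:340,230:390]
cv2.imwrite("pics/c2.png",cv2.resize(cv2.convertScaleAbs(cv2.vconcat([a,b]),alpha=2,beta=20),None,fx=2.7,fy=2.7,interpolation=cv2.INTER_CUBIC))
E
```

```text
(no output)
```

View pics/c2.png

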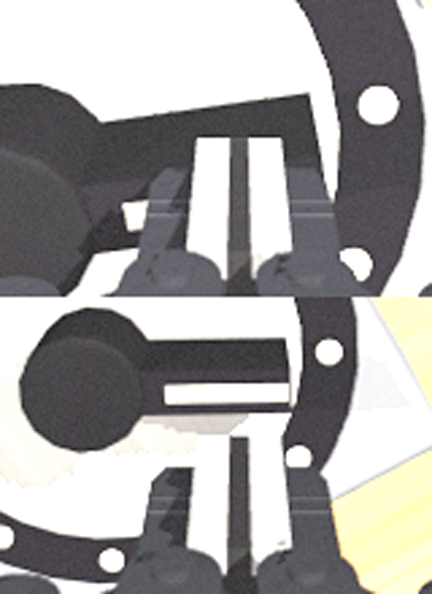

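The arm is still at step 2: its rear lower corner is at (344,265) as predicted. The fingertip shows at row 281 with no contact. I need the side view to judge the finger's real place.

```bash
python3 - <<'E'
from rig import r
from h import *
im=r.grab_frame("side");s=r.sense();K,R,o=cam(r,"side")
c=R.T@(s["eef_pos"]-o);uv=(K@c/c[2])[:2];print(uv)
c=im[170:280,200:360,::-1].copy()
c=cv2.resize(cv2.convertScaleAbs(c,alpha=1.5,beta=30),None,fx=5,fy=5,interpolation=cv2.INTER_CUBIC)
cv2.drawMarker(c,tuple(int(v) for v in (uv-[200,170])*5),(255,0,255),0,20,2)
cv2.imwrite("pics/s2.png",c)
E
```

```text
[273.36597074 246.57969728]
```

View pics/s2.png

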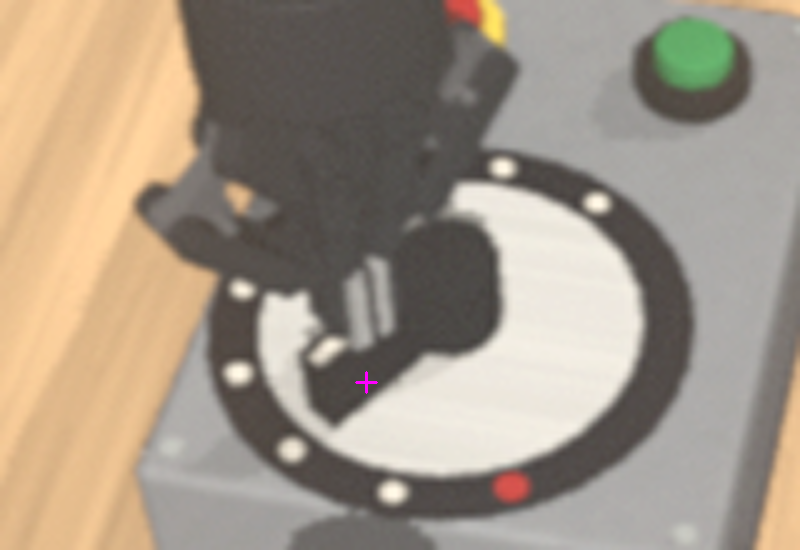

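The side view shows the fingertip's visible lower edge at crop (368,345), above the arm's top. The nominal TCP projects lower, at (366,382). So the real tips seem to sit higher than the TCP; I triangulate them.

```bash
python3 - <<'E'
from rig import r
from h import *
s=r.sense();T=Ro.from_euler("xyz",s["tcp_rot"])
A=[];b=[]
for C,uv in((cam(r,"wrist",s),(319,281.5)),(cam(r,"side"),(273.6,239))):
    K,R,o=C;d=R@np.linalg.inv(K)@[*uv,1];d/=np.linalg.norm(d);P=np.eye(3)-np.outer(d,d);A.append(P);b.append(P@o)
x,res,*_=np.linalg.lstsq(np.vstack(A),np.hstack(b),rcond=None)
print(x,res,"tool",T.inv().apply(x-s["eef_pos"]),s["eef_pos"])
E
```

```text
[598.04276541  42.49600246 121.53751486] [1.46609608] tool [  5.90970305   0.1364423  -24.89958618] [602.39924498  38.48840866  96.63986686]
```

The real tip is about 20 mm above the nominal TCP, and it slid freely over the arm. I back off, then lower gently while watching the force.

```bash
python3 - <<'E'
from rig import r
from h import *
s=r.sense();p,y=fing(2,12,z=96);print(rel(s,p,y))
E
```

```text
[0.105, -0.026, 0.003, 0.0, 0.0, -0.051]
```

```bash
python3 -m inch '[[[0.05,-0.013,0,0,0,-0.025],[0.105,-0.026,0,0,0,-0.051],[0.105,-0.026,0,0,0,-0.051],[0.105,-0.026,0.01,0,0,-0.051],[0.105,-0.026,0.02,0,0,-0.051],[0.105,-0.026,0.03,0,0,-0.051],[0.105,-0.026,0.03,0,0,-0.051]]]'
python3 -m inch '[[[0,0,0.01,0,0,0],[0,0,0.02,0,0,0],[0,0,0.03,0,0,0],[0,0,0.03,0,0,0]]]'; python3 -m inch '[[[0,0,0.01,0,0,0],[0,0,0.02,0,0,0],[0,0,0.02,0,0,0]]]'
```

```text
clock: 3.77
eef_pos: [583.0, 48.3, 89.9]
tcp_rot: [-3.141, -0.0, 2.58]
contact_force: [-0.4, 0.1, -1.0]
opening: -0.003
grasp_force: 0.0
clock: 4.1
eef_pos: [582.6, 48.4, 83.9]
tcp_rot: [-3.141, -0.001, 2.581]
contact_force: [0.2, 0.7, -0.0]
opening: 0.004
grasp_force: 0.0
clock: 4.35
eef_pos: [582.6, 48.5, 80.0]
tcp_rot: [-3.141, -0.0, 2.581]
contact_force: [0.4, 0.4, 0.2]
opening: 0.0
grasp_force: 0.0
```

```bash
for i in 1; do python3 -m inch '[[[0,0,0.01,0,0,0],[0,0,0.02,0,0,0],[0,0,0.02,0,0,0]]]';  python3 -m inch '[[[0,0,0.01,0,0,0],[0,0,0.02,0,0,0],[0,0,0.02,0,0,0]]]'; done
python3 - <<'E'
from rig import r
from h import *
ims=r.grab_frame("side");imw=r.grab_frame("wrist")
f=lambda c:cv2.resize(cv2.convertScaleAbs(c[:,:,::-1],alpha=1.6,beta=30),None,fx=4,fy=4,interpolation=cv2.INTER_CUBIC)
cv2.imwrite("pics/s3.png",cv2.hconcat([f(ims[200:280,230:330]),f(imw[240:320,260:360])]))
E
```

```text
clock: 4.6
eef_pos: [582.6, 48.5, 76.0]
tcp_rot: [-3.141, -0.0, 2.581]
contact_force: [-1.1, 0.2, 0.1]
opening: -0.005
grasp_force: 0.0
clock: 4.85
eef_pos: [582.6, 48.5, 72.0]
tcp_rot: [-3.141, -0.0, 2.581]
contact_force: [0.1, 0.8, 0.6]
opening: -0.001
grasp_force: 0.0
```

View pics/s3.png

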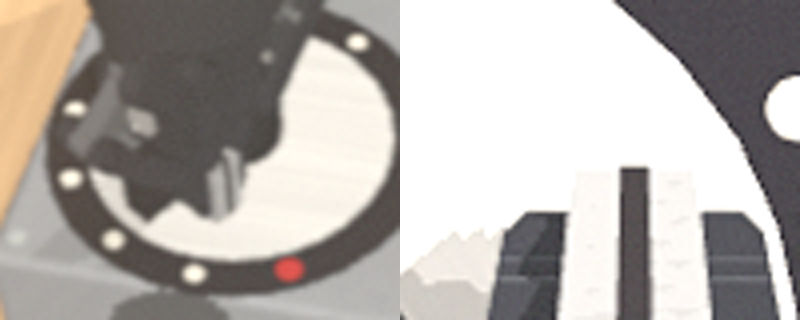

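Now the finger stands on the arm's rear side, tip about 95 mm up, with no contact. I go 5 mm lower and push.

```bash
python3 -m inch '[[[0,0,0.012,0,0,0],[0,0,0.025,0,0,0],[0,0,0.025,0,0,0]]]'; python3 - <<'E'
from rig import r
from h import *
s=r.sense()
for st,g in((2,3),(2,0),(2,-5),(2.1,0),(2.2,0),(2.3,0),(2.4,0),(2.5,0)):
    p,y=fing(st,g,z=67);print(st,g,rel(s,p,y))
E
```

```text
clock: 5.2
eef_pos: [582.5, 48.5, 66.8]
tcp_rot: [-3.141, -0.001, 2.581]
contact_force: [0.5, -0.7, -0.6]
opening: -0.005
grasp_force: 0.0
2 3 [-0.048, 0.001, -0.001, -0.0, -0.0, 0.001]
2 0 [-0.063, 0.001, -0.001, -0.0, -0.0, 0.001]
2 -5 [-0.088, 0.001, -0.001, -0.0, -0.0, 0.001]
2.1 0 [-0.075, 0.006, -0.001, -0.0, -0.0, 0.017]
2.2 0 [-0.087, 0.009, -0.001, -0.0, -0.0, 0.034]
2.3 0 [-0.1, 0.012, -0.001, -0.0, -0.0, 0.051]
2.4 0 [-0.113, 0.015, -0.001, -0.0, -0.0, 0.067]
2.5 0 [-0.125, 0.016, -0.001, -0.0, -0.0, 0.084]
```

```bash
python3 -m inch '[[[-0.025,0,0,0,0,0],[-0.048,0,0,0,0,0],[-0.055,0,0,0,0,0],[-0.063,0,0,0,0,0],[-0.063,0,0,0,0,0]]]';python3 -m inch '[[[-0.007,0.003,0,0,0,0.008],[-0.013,0.005,0,0,0,0.017],[-0.019,0.007,0,0,0,0.025],[-0.019,0.007,0,0,0,0.025]]]';
```

```text
clock: 5.62
eef_pos: [593.8, 41.7, 67.4]
tcp_rot: [3.141, -0.0, 2.581]
contact_force: [0.3, 0.2, 0.2]
opening: -0.001
grasp_force: 0.2
clock: 5.95
eef_pos: [597.1, 41.0, 67.3]
tcp_rot: [-3.141, -0.001, 2.501]
contact_force: [-2.6, 0.4, 2.1]
opening: -0.001
grasp_force: 1.1
```

```bash
python3 -m inch '[[[-0.006,0.003,0,0,0,0.008],[-0.012,0.005,0,0,0,0.017],[-0.018,0.007,0,0,0,0.025],[-0.018,0.007,0,0,0,0.025]]]'; python3 - <<'E'
from rig import r
from h import *
s=r.sense();print(s["contact_force"],s["wrist_torque"])
for st in(2.3,2.35,2.4,2.45,2.5,2.55,2.6):
    p,y=fing(st,0,z=67);print(st,rel(s,p,y))
E
```

```text
clock: 6.28
eef_pos: [601.0, 39.9, 67.2]
tcp_rot: [-3.141, -0.0, 2.422]
contact_force: [-2.8, 0.1, 0.1]
opening: -0.0
grasp_force: 1.1
[-2.75134454  0.0935805   0.14756346] [ 0.04453449  0.44262172 -0.02861039]
2.3 [0.001, -0.001, 0.001, -0.0, -0.0, -0.0]
2.35 [-0.005, 0.002, 0.001, -0.0, -0.0, 0.008]
2.4 [-0.011, 0.004, 0.001, -0.0, -0.0, 0.017]
2.45 [-0.017, 0.006, 0.001, -0.0, -0.0, 0.025]
2.5 [-0.023, 0.008, 0.001, -0.0, -0.0, 0.033]
2.55 [-0.029, 0.009, 0.001, -0.0, -0.0, 0.042]
2.6 [-0.036, 0.011, 0.001, -0.0, -0.0, 0.05]
```

```bash
python3 -m inch '[[[-0.006,0.002,0,0,0,0.008],[-0.011,0.004,0,0,0,0.017],[-0.011,0.004,0,0,0,0.017]]]';python3 -m inch '[[[-0.006,0.003,0,0,0,0.008],[-0.012,0.004,0,0,0,0.017],[-0.012,0.004,0,0,0,0.017]]]'
```

```text
clock: 6.53
eef_pos: [603.7, 39.1, 67.4]
tcp_rot: [3.141, 0.0, 2.369]
contact_force: [-1.3, 1.8, -0.2]
opening: 0.003
grasp_force: 0.6
clock: 6.78
eef_pos: [606.6, 37.9, 67.6]
tcp_rot: [3.14, 0.001, 2.316]
contact_force: [0.1, 0.1, 0.0]
opening: -0.004
grasp_force: 0.0
```

Snapped into step 3, and the model of the finger (half-width 11) fits. Next click.

```bash
python3 - <<'E'
from rig import r
from h import *
s=r.sense()
for st in(2.65,2.8,2.95,3.1,3.2,3.3,3.4,3.5):
    p,y=fing(st,0,z=67);print(st,rel(s,p,y))
E
```

```text
2.65 [-0.014, 0.002, 0.003, 0.0, 0.0, 0.024]
2.8 [-0.033, 0.007, 0.003, 0.0, 0.0, 0.049]
2.95 [-0.052, 0.011, 0.003, 0.0, 0.0, 0.074]
3.1 [-0.071, 0.013, 0.003, 0.0, 0.0, 0.099]
3.2 [-0.084, 0.013, 0.003, 0.0, 0.0, 0.116]
3.3 [-0.097, 0.013, 0.003, 0.0, 0.0, 0.133]
3.4 [-0.11, 0.012, 0.003, 0.0, 0.0, 0.149]
3.5 [-0.123, 0.011, 0.003, 0.0, 0.0, 0.166]
```

```bash
python3 -m inch '[[[-0.014,0.002,0.002,0,0,0.024],[-0.033,0.007,0.002,0,0,0.049],[-0.052,0.011,0.002,0,0,0.074],[-0.062,0.012,0.002,0,0,0.087],[-0.071,0.013,0.002,0,0,0.099],[-0.078,0.013,0.002,0,0,0.108],[-0.084,0.013,0.002,0,0,0.116],[-0.084,0.013,0.002,0,0,0.116]]]'; python3 -m inch '[[[-0.006,0.003,0,0,0,0.008],[-0.013,0.005,0,0,0,0.017],[-0.019,0.007,0,0,0,0.025],[-0.019,0.007,0,0,0,0.025]]]'; python3 - <<'E'
from rig import r
from h import *
s=r.sense();print(s["contact_force"])
for st in(3.35,3.4,3.45,3.5,3.55):
    p,y=fing(st,0,z=67);print(st,rel(s,p,y))
E
```

```text
clock: 7.45
eef_pos: [619.7, 27.7, 67.2]
tcp_rot: [3.14, 0.0, 1.952]
contact_force: [0.1, 2.6, 0.9]
opening: 0.002
grasp_force: 1.3
clock: 7.78
eef_pos: [622.3, 24.4, 67.2]
tcp_rot: [3.141, 0.0, 1.873]
contact_force: [0.3, 2.6, 1.1]
opening: -0.002
grasp_force: 1.2
[0.28571891 2.55045389 1.13362045]
3.35 [-0.001, 0.001, 0.001, 0.0, 0.0, 0.0]
3.4 [-0.007, 0.004, 0.001, 0.0, 0.0, 0.008]
3.45 [-0.013, 0.006, 0.001, 0.0, 0.0, 0.017]
3.5 [-0.019, 0.008, 0.001, 0.0, 0.0, 0.025]
3.55 [-0.025, 0.009, 0.001, 0.0, 0.0, 0.033]
```

```bash
python3 -m inch '[[[-0.007,0.004,0,0,0,0.008],[-0.013,0.006,0,0,0,0.017],[-0.013,0.006,0,0,0,0.017]]]';  python3 -m inch '[[[-0.006,0.002,0,0,0,0.008],[-0.006,0.002,0,0,0,0.008]]]';  python3 -m inch '[[[-0.006,0.002,0,0,0,0.008],[-0.006,0.002,0,0,0,0.008]]]'; python3 - <<'E'
from rig import r
from h import *
s=r.sense();print(s["contact_force"])
for st in(3.55,3.65,3.8,3.95,4.1,4.2,4.3,4.35,4.4,4.45,4.5):
    p,y=fing(st,0,z=67);print(st,rel(s,p,y))
E
```

```text
clock: 8.03
eef_pos: [623.7, 21.9, 66.9]
tcp_rot: [-3.141, 0.001, 1.819]
contact_force: [-1.0, 0.3, -0.7]
opening: -0.002
grasp_force: 0.1
clock: 8.2
eef_pos: [624.2, 20.8, 66.8]
tcp_rot: [-3.141, 0.0, 1.794]
contact_force: [-0.8, -1.0, -0.4]
opening: 0.002
grasp_force: 0.0
clock: 8.37
eef_pos: [624.9, 19.9, 66.9]
tcp_rot: [-3.141, 0.0, 1.769]
contact_force: [-0.5, 0.2, -0.1]
opening: -0.0
grasp_force: 0.0
[-0.51077886  0.20851991 -0.06491693]
3.55 [0.001, 0.003, -0.0, -0.0, 0.0, 0.0]
3.65 [-0.011, 0.008, -0.0, -0.0, 0.0, 0.017]
3.8 [-0.03, 0.013, -0.0, -0.0, 0.0, 0.042]
3.95 [-0.049, 0.017, -0.0, -0.0, 0.0, 0.067]
4.1 [-0.068, 0.019, -0.0, -0.0, 0.0, 0.092]
4.2 [-0.081, 0.02, -0.0, -0.0, 0.0, 0.109]
4.3 [-0.094, 0.02, -0.0, -0.0, 0.0, 0.125]
4.35 [-0.1, 0.02, -0.0, -0.0, 0.0, 0.134]
4.4 [-0.107, 0.02, -0.0, -0.0, 0.0, 0.142]
4.45 [-0.113, 0.019, -0.0, -0.0, 0.0, 0.15]
4.5 [-0.12, 0.018, -0.0, -0.0, 0.0, 0.159]
```

Step 4 is reached. Now the last click, slower at the end.

```bash
python3 -m inch '[[[-0.011,0.008,0,0,0,0.017],[-0.03,0.013,0,0,0,0.042],[-0.049,0.017,0,0,0,0.067],[-0.059,0.018,0,0,0,0.08],[-0.068,0.019,0,0,0,0.092],[-0.081,0.02,0,0,0,0.109],[-0.094,0.02,0,0,0,0.125],[-0.094,0.02,0,0,0,0.125]]]';  python3 -m inch '[[[-0.006,0.003,0,0,0,0.008],[-0.006,0.003,0,0,0,0.008]]]';  python3 -m inch '[[[-0.006,0.003,0,0,0,0.008],[-0.006,0.003,0,0,0,0.008]]]'; python3 -m inch '[[[-0.006,0.002,0,0,0,0.008],[-0.006,0.002,0,0,0,0.008]]]'
```

```text
clock: 9.03
eef_pos: [632.6, 2.6, 66.9]
tcp_rot: [-3.141, -0.0, 1.376]
contact_force: [-0.0, 1.0, 0.1]
opening: 0.001
grasp_force: 1.2
clock: 9.2
eef_pos: [632.8, 1.4, 66.9]
tcp_rot: [-3.141, -0.0, 1.352]
contact_force: [-0.6, 1.5, 0.9]
opening: -0.004
grasp_force: 1.0
clock: 9.37
eef_pos: [633.2, -0.2, 66.9]
tcp_rot: [-3.141, 0.0, 1.326]
contact_force: [-0.7, 1.0, 0.2]
opening: 0.0
grasp_force: 0.7
clock: 9.53
eef_pos: [633.4, -1.6, 67.0]
tcp_rot: [3.141, 0.0, 1.301]
contact_force: [-0.7, 1.3, -0.4]
opening: 0.0
grasp_force: 0.2
```

```bash
python3 -m inch '[[[-0.006,0.002,0,0,0,0.008],[-0.006,0.002,0,0,0,0.008],[-0.006,0.002,0,0,0,0.008]]]'; python3 - <<'E'
from rig import r
from h import *
s=r.sense();print(s["contact_force"])
p,y=fing(4.5,0,z=67);print(rel(s,p,y))
im=r.grab_frame("top")
cv2.imwrite("pics/t5.png",cv2.resize(cv2.hconcat([r.grab_frame("side")[150:310,200:360,::-1],im[140:300,280:440,::-1]]),None,fx=2.5,fy=2.5))
E
```

```text
clock: 9.78
eef_pos: [633.6, -2.8, 67.0]
tcp_rot: [3.141, 0.0, 1.277]
contact_force: [0.2, -1.1, 0.2]
opening: 0.001
grasp_force: 0.0
[ 0.1744267  -1.13637326  0.22310633]
[-0.001, -0.002, 0.0, 0.0, 0.0, 0.002]
```

View pics/t5.png

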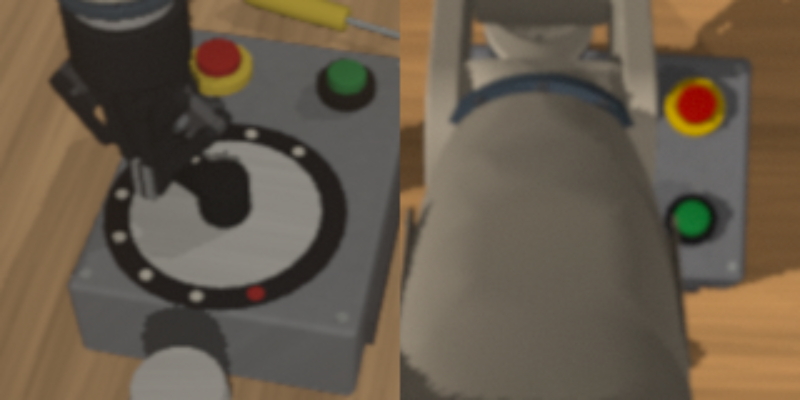

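The side view shows the arm behind the finger, pointing away toward dot 5; the contact force is gone. I retract and check with the wrist camera.

```bash
python3 -m inch '[[[0.06,0,0,0,0,0],[0.1,0,0,0,0,0],[0.1,0,-0.15,0,0,0],[0.1,0,-0.35,0,0,0],[0.1,0,-0.5,0,0,0],[0.1,0,-0.6,0,0,0],[0.1,0,-0.6,0,0,0],[0.1,0,-0.6,0,0,0]]]'; python3 - <<'E'
from rig import r
from h import *
s=r.sense();im=r.grab_frame("wrist");C=cam(r,"wrist",s);K,R,o=C
cv2.imwrite("pics/w5.png",im[:,:,::-1])
for st in(4,5,6):
    a=np.radians(120-30*st+YAW);q=np.array([*(AX+62*np.array([np.cos(a),np.sin(a)])),114])
    c=R.T@(q-o);print("tip at step",st,(K@c/c[2])[:2].round())
for c,ar in blobs(im,(45,120,50),(85,255,255),(0,0,640,480),20):print(c,ar,ray(C,c,102))
p=[518.5,-138,s["eef_pos"][2]];print(rel(s,p,np.degrees(s["tcp_rot"][2])),s["eef_pos"])
E
```

```text
clock: 10.55
eef_pos: [640.3, 17.5, 188.4]
tcp_rot: [3.139, -0.001, 1.278]
contact_force: [-0.4, -0.5, -0.4]
opening: -0.0
grasp_force: 0.0
tip at step 4 [335. 262.]
tip at step 5 [334. 300.]
tip at step 6 [314. 331.]
[-0.92, -0.359, -0.002, 0.001, -0.0, -0.0] [640.30966488  17.52709797 188.41773463]
```

View pics/w5.png

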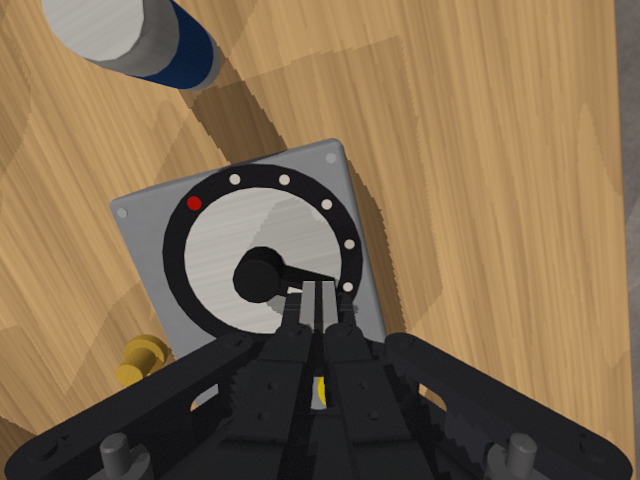

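Wrist view: the arm points at the fifth white dot at (348,287), counting from red at (194,203), so step 5 is set. Next I move over the green button.

```bash
python3 -m inch '[[[-0.92,-0.359,0,0,0,0],[-0.92,-0.359,0,0,0,0],[-0.92,-0.359,0,0,0,0],[-0.92,-0.359,0,0,0,0],[-0.92,-0.359,0,0,0,0],[-0.92,-0.359,0,0,0,0],[-0.92,-0.359,0,0,0,0],[-0.92,-0.359,0,0,0,0]]]'; python3 -m inch '[[[0,0,0.15,0,0,0],[0,0,0.3,0,0,0],[0,0,0.4,0,0,0],[0,0,0.4,0,0,0]]]'; python3 - <<'E'
from rig import r
from h import *
s=r.sense();im=r.grab_frame("wrist");C=cam(r,"wrist",s)
a=im[200:340,230:410,::-1];b=r.grab_frame("side")[130:270,270:450,::-1]
cv2.imwrite("pics/b1.png",cv2.resize(cv2.hconcat([a,b]),None,fx=2.2,fy=2.2))
print(rel(s,[518.5,-138,s["eef_pos"][2]],np.degrees(s["tcp_rot"][2])))
E
```

```text
clock: 11.27
eef_pos: [517.2, -138.3, 186.0]
tcp_rot: [-3.14, -0.0, 1.277]
contact_force: [0.7, -0.3, 0.2]
opening: 0.003
grasp_force: 0.0
clock: 11.6
eef_pos: [515.0, -136.7, 102.6]
tcp_rot: [-3.134, -0.0, 1.279]
contact_force: [-1.0, 1.2, -0.6]
opening: -0.0
grasp_force: 0.0
[-0.001, 0.019, -0.0, -0.002, -0.0, 0.0]
```

View pics/b1.png

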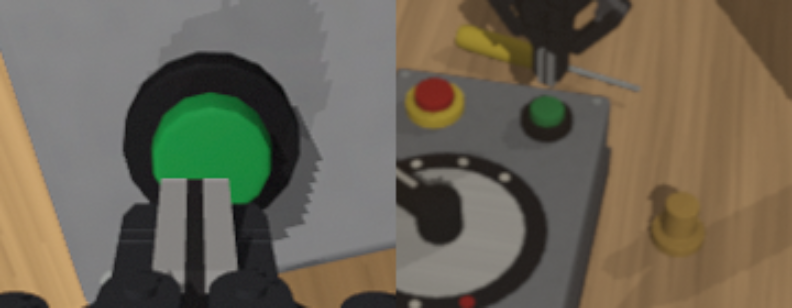

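The finger is over the green cap, about 4 mm off sideways. I correct that and press.

```bash
python3 -m inch '[[[0,0.018,0,0,0,0],[0,0.018,0.04,0,0,0],[0,0.018,0.07,0,0,0],[0,0.018,0.07,0,0,0]]]'; python3 -m inch '[[[0,0,0.01,0,0,0],[0,0,0.02,0,0,0],[0,0,0.02,0,0,0]]]'; python3 -m inch '[[[0,0,0.01,0,0,0],[0,0,0.02,0,0,0],[0,0,0.02,0,0,0]]]'
```

```text
clock: 12.03
eef_pos: [520.5, -139.7, 92.4]
tcp_rot: [-3.141, 0.0, 1.278]
contact_force: [-0.1, 0.7, -0.7]
opening: -0.002
grasp_force: 0.0
clock: 12.28
eef_pos: [520.6, -139.8, 88.8]
tcp_rot: [-3.141, 0.0, 1.277]
contact_force: [-0.0, -0.5, 0.4]
opening: 0.002
grasp_force: 0.0
clock: 12.53
eef_pos: [520.6, -139.8, 84.7]
tcp_rot: [-3.141, 0.0, 1.277]
contact_force: [0.4, -0.4, -0.1]
opening: -0.002
grasp_force: 0.0
```

```bash
python3 -m inch '[[[0,0,0.01,0,0,0],[0,0,0.02,0,0,0],[0,0,0.02,0,0,0]]]'; python3 -m inch '[[[0,0,0.01,0,0,0],[0,0,0.015,0,0,0],[0,0,0.015,0,0,0]]]'; python3 -m inch '[[[0,0,0.01,0,0,0],[0,0,0.01,0,0,0],[0,0,0.01,0,0,0]]]'
```

```text
clock: 12.78
eef_pos: [520.5, -139.8, 80.6]
tcp_rot: [-3.141, 0.0, 1.278]
contact_force: [0.3, 0.1, -0.4]
opening: 0.004
grasp_force: 0.0
clock: 13.03
eef_pos: [520.6, -139.8, 77.7]
tcp_rot: [-3.141, 0.0, 1.278]
contact_force: [0.5, -0.2, 0.6]
opening: -0.002
grasp_force: 0.0
clock: 13.28
eef_pos: [520.7, -139.8, 75.9]
tcp_rot: [-3.141, 0.0, 1.278]
contact_force: [0.6, -0.2, 0.2]
opening: -0.0
grasp_force: 0.0
```

```bash
for k in 1; do python3 -m inch '[[[0,0,0.01,0,0,0],[0,0,0.01,0,0,0],[0,0,0.01,0,0,0]]]'; python3 -m inch '[[[0,0,0.01,0,0,0],[0,0,0.01,0,0,0],[0,0,0.01,0,0,0]]]'; python3 -m inch '[[[0,0,0.01,0,0,0],[0,0,0.01,0,0,0],[0,0,0.01,0,0,0]]]';done
```

```text
clock: 13.53
eef_pos: [520.7, -139.8, 73.9]
tcp_rot: [-3.141, 0.0, 1.278]
contact_force: [-1.1, -1.0, -0.6]
opening: -0.002
grasp_force: 0.0
clock: 13.78
eef_pos: [521.0, -139.9, 72.1]
tcp_rot: [3.141, 0.0, 1.278]
contact_force: [0.2, 0.3, 1.9]
opening: 0.003
grasp_force: 0.8
clock: 14.03
eef_pos: [521.0, -139.9, 70.0]
tcp_rot: [3.141, 0.0, 1.278]
contact_force: [1.0, -0.0, 2.3]
opening: -0.0
grasp_force: 1.3
```

```bash
python3 -m inch '[[[0,0,0.01,0,0,0],[0,0,0.01,0,0,0],[0,0,0.01,0,0,0]]]'; python3 -m inch '[[[0,0,0.007,0,0,0],[0,0,0.007,0,0,0],[0,0,0.007,0,0,0]]]'; python3 -m inch '[[[0,0,0.005,0,0,0],[0,0,0.005,0,0,0],[0,0,0.005,0,0,0]]]'
```

```text
clock: 14.28
eef_pos: [521.0, -139.9, 68.0]
tcp_rot: [3.141, 0.0, 1.278]
contact_force: [-0.0, -0.4, 3.2]
opening: -0.001
grasp_force: 1.8
clock: 14.53
eef_pos: [521.0, -139.9, 66.7]
tcp_rot: [3.141, 0.0, 1.278]
contact_force: [0.4, -0.3, 5.8]
opening: -0.0
grasp_force: 2.7
clock: 14.78
eef_pos: [521.1, -139.9, 66.6]
tcp_rot: [3.141, -0.0, 1.278]
contact_force: [-2.6, 0.7, 14.5]
opening: -0.0
grasp_force: 7.6
```

Bottomed (14.5 N). I retract and check.

```bash
python3 -m inch '[[[0,0,-0.03,0,0,0],[0,0,-0.1,0,0,0],[0,0,-0.25,0,0,0],[0,0,-0.4,0,0,0],[0,0,-0.55,0,0,0],[0,0,-0.65,0,0,0],[0,0,-0.65,0,0,0],[0,0,-0.65,0,0,0]]]'; python3 -m inch '[[[0.8,0,0,0,0,0],[0.8,0,0,0,0,0],[0.8,0,0,0,0,0],[0.8,0,0,0,0,0],[0.8,0,0,0,0,0],[0.8,0,0,0,0,0]]]'
python3 - <<'E'
from rig import r
from h import *
s=r.sense();K,R,o=cam(r,"wrist",s);im=r.grab_frame("wrist")
m=(im.max(2)<60).astype(np.uint8)
for st in(4,4.5,5,5.5,6):
    a=np.radians(120-30*st+YAW);v=[]
    for rr in(25,35,45,55):
        q=np.array([*(AX+rr*np.array([np.cos(a),np.sin(a)])),114]);c=R.T@(q-o);u,w=(K@c/c[2])[:2].astype(int)
        v.append((int(u),int(w),im[w,u].tolist() if 0<=w<480 and 0<=u<640 else None))
    print(st,v)
E
```

```text
clock: 15.45
eef_pos: [521.1, -139.9, 196.2]
tcp_rot: [3.14, -0.0, 1.278]
contact_force: [0.0, 0.4, 0.0]
opening: -0.001
grasp_force: 0.0
clock: 15.95
eef_pos: [566.1, 15.0, 193.5]
tcp_rot: [-3.139, 0.001, 1.281]
contact_force: [-1.1, -1.3, -0.4]
opening: 0.0
grasp_force: 0.0
4 [(381, 241, [14, 13, 16]), (394, 238, [159, 155, 150]), (407, 235, [158, 154, 148]), (420, 232, [157, 153, 147])]
4.5 [(382, 249, [19, 19, 17]), (395, 249, [17, 15, 16]), (408, 250, [16, 17, 18]), (421, 250, [162, 158, 152])]
5 [(380, 257, [86, 83, 76]), (392, 260, [191, 183, 170]), (405, 264, [190, 182, 170]), (417, 267, [191, 183, 170])]
5.5 [(376, 264, [26, 21, 26]), (387, 271, [120, 117, 112]), (398, 277, [116, 113, 108]), (408, 283, [20, 19, 20])]
6 [(371, 271, [119, 115, 110]), (379, 279, [117, 114, 110]), (388, 287, [178, 175, 168]), (396, 296, [25, 24, 27])]
```

The arm's white line lies exactly on the step 5 direction, and the robot is clear.

```bash
python3 -m inch '[[[0,0,0,0,0,0],[0,0,0,0,0,0],[0,0,0,0,0,0]]]'; python3 -c "from rig import r; print(r.sign_off())"
```

```text
clock: 16.25
eef_pos: [566.6, 12.2, 195.3]
tcp_rot: [-3.141, 0.0, 1.276]
contact_force: [-1.0, 0.5, -0.4]
opening: 0.002
grasp_force: 0.0
the job is handed in; nothing more can be done
None
```

I pushed the selector click by click to step five, pressed the start button fully in and released it, moved the arm clear, and handed the job in at about 16 s; no verdict came back.

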